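# Ready a dose: rest the syringe, open the safety cap

### The job

Get the medicine ready for someone who will draw up a dose. First lay the dosing syringe gently (do not drop it) in the two V notches of the white stand and let go, so that it rests level with its barrel in both; then push the child-safety cap of the amber bottle down, twist it anticlockwise, lift it off, and finish holding it up in the gripper, upright, a few centimetres clear above the open bottle. The bottle stays seated in its pocket, the syringe stays in the notches, and the other things on the worktop are left alone.

Things in the scene. Friction and masses are not known exactly. Their poses are not given: they have to be found in the camera images.
- stand: white plastic dosing stand, fixed: tray 200 mm (its x) by 150 mm (its y), 10 mm thick plus a 5 mm rim. Far half (+x): square pocket, walls up to 40 mm, holds the amber bottle; near half (-x): two blue Y-shaped posts with V notches on top. Origin on the worktop, 5 mm to the +x side of the tray's middle; z up, x from the notches to the bottle
- saddles (a point): point midway between the two V notches, 55 mm above the worktop: the syringe is home when barrel is here and the barrel lies along the stand's y, tip to either side (12 mm off lengthwise still counts). Axes as the stand's. Notches 36 mm to either side along y, 8 mm thick, flanks at 45 deg, lowest point 14 mm below here, arm tops 2 mm above. Bottle's near side 80 mm away
- syringe: oral dosing syringe, lying along its x: clear barrel 20 mm thick, 110 mm long; tip 7 mm thick, 14 mm long at +x; flange 34 mm wide, 20 mm high and orange plunger at -x; 151 mm long, 30 g. Origin under the middle of the barrel, on its lowest line, z up. Starts on the worktop left of the stand, tip roughly away from the robot; pick across the barrel's middle
- bottle: amber square medicine bottle, 60 x 60 mm, shoulder 80 mm and mouth 112 mm above its origin (middle of its underside), z up; loose, 0.35 kg, 1 mm play in the pocket, which keeps it from turning. Its underside stands 10 mm above the worktop
- cap: white ribbed push-and-turn cap, red arrows on top, 44 mm across, 28 mm tall, 30 g. Origin in the middle of its lower rim, z up on its axis; closed, the origin is 98 mm above the bottle's. Grip it round the side; the shoulder is 18 mm below its rim where fingertips come. Pressed down, it turns anticlockwise (from above) and lifts straight off; clockwise it is blocked
- pill_box: light blue weekly pill organiser, 97 x 215 x 30 mm, at the left front; leave alone. Origin in the middle of its underside
- glass: empty drinking glass, 81 mm wide, 93 mm tall; leave alone. Origin in the middle of its underside
- vitamins: small clear bottle with a white lid, 48 mm wide, 82 mm tall; leave alone (not the medicine). Origin in the middle of its underside
- tin_1: low round food tin, 86 mm wide, 40 mm tall; leave alone. Origin in the middle of its underside
- teaspoon_1: metal teaspoon, 130 mm long; leave alone. Origin in the middle of its underside
- barrel (a point): middle of the syringe barrel, on its axis (10 mm above the syringe's origin); axes as the syringe's
- pocket (a point): middle of the floor of the stand's square pocket, 10 mm above the worktop, where the bottle's origin sits; axes as the stand's
- cap_top (a point): middle of the cap's top, 136 mm above the worktop when closed. To free the cap, push it down at least 2.5 mm (4 mm is good, hard stop at 6 mm) and, while it is down, turn it about 60 degrees anticlockwise (free from 45 to 80, end stop about 85)
- liner (a joint): sprung liner inside the cap, m: 0 with the cap closed and not pressed, grows by the distance the cap is pushed down (0.006 at the stop), -0.0015 when the cap is free. Spring 6 N at 0, 11 N at 0.004
Mind the look-alikes: they are no part of the job. There is more than one size of the cap; the one meant has the size given above.

How it is judged:
On the way, in this order (a step that is already met when the one before it is completed fails the run):
1. the syringe rests level in both notches, let go (x of barrel in the frame of saddles between -0.004 and 0.004 m and y of barrel in the frame of saddles between -0.013 and 0.013 m and z of barrel in the frame of saddles between -0.003 and 0.003 m and angle between the x axis of syringe and the y axis of stand, either way round below 0.06 rad and contact force between each of the arm, the fingers and syringe below 0.05 N and linear speed of syringe below 0.02 m/s), for 0.3 s.
2. the cap is pushed down at least 2 mm on the bottle (z of cap in the frame of bottle below 0.096 m and contact force between the fingers and cap above 2 N), for 0.1 s.
At the end, for the whole second after the job is handed in: Cap held by the fingers only, upright (17 deg), still, rim 15 to 120 mm above the bottle's mouth, within 30 mm of its axis; bottle seated within 4 mm and upright in the pocket; syringe let go with its axis within 4 mm of both notches' centre line, 3 mm in height, 13 mm lengthwise, 3 deg (z of cap in the frame of bottle between 0.127 and 0.232 m and horizontal distance between cap and bottle below 0.03 m and angle between cap's own z axis and vertical below 0.3 rad and contact force between the fingers and cap above 1 N and contact force between cap and bottle below 0.05 N and linear speed of cap below 0.03 m/s and z of bottle in the frame of pocket below 0.004 m and angle between bottle's own z axis and vertical below 0.06 rad and horizontal distance between bottle and pocket below 0.005 m and x of barrel in the frame of saddles between -0.004 and 0.004 m and y of barrel in the frame of saddles between -0.013 and 0.013 m and z of barrel in the frame of saddles between -0.003 and 0.003 m and angle between the x axis of syringe and the y axis of stand, either way round below 0.06 rad and contact force between each of the arm, the fingers and syringe below 0.05 N); the arm keeps its last pose, push and grip.
It fails at once if the syringe is dropped (falls faster than 0.5 m/s, out of the fingers) (linear speed of syringe above 0.5 m/s and contact force between each of the arm, the fingers and syringe below 0.01 N).
It fails at once if the bottle is lifted more than 12 mm out of its seat (z of bottle in the frame of pocket above 0.012 m).
It fails at once if another thing on the worktop is moved by more than 25 mm (distance of any of pill_box, glass, vitamins, tin_1, teaspoon_1 from where it was at the start of the episode above 0.025 m).
It also fails if it takes over 56 s, if anything falls off the work surface, if the arm or the gripper's body presses on something with over 40 N, if the wrist force passes 120 N, or if a joint passes its speed limit or range.

### The arm

A 6-joint arm with a two-finger parallel gripper is mounted at the origin on a cart in front of the work surface, level with it; the furniture and walls round the work are solid. World frame = base frame: x ahead of the robot, y to its left, z up, the work surface at z = 0. Lengths are in m, angles in rad, forces in N, time in s.
With the tool pointing down it reaches from about 0.3 to 0.875 m from the base axis. Payload 6.4 kg.
Tool frame: the origin (TCP) lies at the very end of the fingers, on their centre line; the grasp point (between the pads) lies r.grip_point_offset behind it (r.grip_point_offset is the distance from the TCP to the grasp point, in m); z points along the fingers, y is the direction in which the jaws open and shut (so a half turn about z gives the same grasp; the last joint's range is limited). The gripper opens to 88 mm and grips with 3 to 60 N. Pads are 18 mm wide; open, the fingers measure 123 mm over their backs; the gripper's body (75 mm by 187 mm) begins 45 mm behind the grasp point.
Start: joints at [0.925, 0.181, 1.607, -0, 1.354, -0.206], TCP at [0.245, 0.52, 0.239] pointing down, gripper open.
Joint ranges: [-2.99, 2.99], [-0.89, 2.07], [0.3, 2.58], [-1.14, 4.28], [0, 2.63], [-3.12, 3.12]. Speed limits (rad/s): [2.57, 2.57, 3.01, 3.14, 3.14, 3.14].

### API

Orientations are given as a unit quaternion [w, x, y, z].
In Python, from station import r gives the robot as it stands. Calls block until the motion is done:
- r.movep(position, orientation): joint-space move of the TCP to a pose.
- r.movel(position, rot=None, vel=0.15, f_stop=None): straight line of the TCP; rot=None keeps the orientation; vel is the mean speed in m/s. With f_stop (N) it stops when the force on the tool has changed by that much, and returns True; else False.
- r.movej(angles): joint-space move.
- r.ungrasp() and r.clamp(squeeze=None): open the fingers fully, or close them until they stop; squeeze is the grip in N (None keeps the last).
- r.hold(seconds).
- r.ik(position, orientation): joint angles nearest the present ones, or None.
- r.read_state(): the state.
- r.capture(name): name is "side" or "top" or "wrist"; returns the picture (420x560x3 uint8, red, green, blue); there is no depth.
- r.calibration(name): a dict with "mtx" (3x3 intrinsics, pixels), "world_to_cam" (4x4, takes a point from world to camera coordinates); the wrist camera has in their place "T_tool_cam" (4x4, takes a point from camera to tool coordinates, whose origin is the TCP and whose axes are the flange's). Camera axes: x right, y up, looking along -z (the intrinsics and any distortion apply to the point x, -y, -z); pixel columns grow to the right and rows downward; lengths in m; the calibration is good to about 2 mm. The wrist camera is an equidistant fisheye: a pixel r from the principal point sees the ray r / f radians off the axis. A picture is of the moment at which its call begins: read the wrist's pose just before it. calibration takes no time and is no camera call.
A pose or a line that the arm cannot do raises r.MotionError and nothing moves.
- r.finish_job(): hands the job in, once; it reports no verdict.
The state is a dict: "time_s": time; "joints": joint angles; "qd": joint speeds; "effort": joint torques, N m; "ee_pos": TCP position; "ee_rot": TCP orientation; "wrist_force": force on the tool from outside, world axes, zero at the start; "torque": the same for the moment, N m; "opening": finger opening in m.
Only numpy, scipy, OpenCV 4.12 (cv2) and the standard library are available. Lean on these libraries where they do the work, as an engineer would, in place of code of your own. Each camera call takes 0.05 s, during which the arm holds its last target. There are 200 camera calls.

## Working session

There is one attempt and no reset: what is moved stays moved. The work goes in short steps, each a Python script; the robot and the scene stay as the last script left them, time stands still between calls to the robot, and variables do not carry over. Pictures are saved under pics/ and viewed, about 8 in all and at most 12, crops included, and the job is handed in when it is done.

```bash
mkdir -p pics; ls; python3 - <<'E'
from station import r
import cv2,numpy as np
np.set_printoptions(precision=4,suppress=True)
s=r.read_state();print(s['time_s'],s['ee_pos'],s['ee_rot'],s['opening'],r.grip_point_offset)
for n in('top','side','wrist'):
    cv2.imwrite(f'pics/{n}0.png',r.capture(n)[:,:,::-1]);print(n,r.calibration(n))
E
```

```text
pics
0.0 [0.2445 0.5199 0.2378] [-0.0003  0.2181  0.9759 -0.0008] 0.08834478713283334 0.0187
top {'mtx': array([[395.5637,   0.    , 279.4691],
       [  0.    , 395.5637, 208.9342],
       [  0.    ,   0.    ,   1.    ]]), 'world_to_cam': array([[ 0.004 , -0.9998,  0.0208,  0.3891],
       [ 0.9914,  0.0067,  0.1306, -0.5818],
       [-0.1307,  0.0201,  0.9912, -0.8826],
       [ 0.    ,  0.    ,  0.    ,  1.    ]])}
side {'mtx': array([[488.7267,   0.    , 273.7633],
       [  0.    , 488.7267, 211.9208],
       [  0.    ,   0.    ,   1.    ]]), 'world_to_cam': array([[-0.9897, -0.1435,  0.0026,  0.6165],
       [ 0.056 , -0.3694,  0.9276,  0.0011],
       [-0.1321,  0.9181,  0.3736, -1.2906],
       [ 0.    ,  0.    ,  0.    ,  1.    ]])}
wrist {'mtx': array([[325.1923,   0.    , 279.5092],
       [  0.    , 325.1923, 208.6513],
       [  0.    ,   0.    ,   1.    ]]), 'T_tool_cam': array([[ 0.0005,  0.9601,  0.2795,  0.0738],
       [ 1.    , -0.0007,  0.0005,  0.0001],
       [ 0.0006,  0.2795, -0.9601, -0.1452],
       [ 0.    ,  0.    ,  0.    ,  1.    ]])}
```

View pics/top0.png

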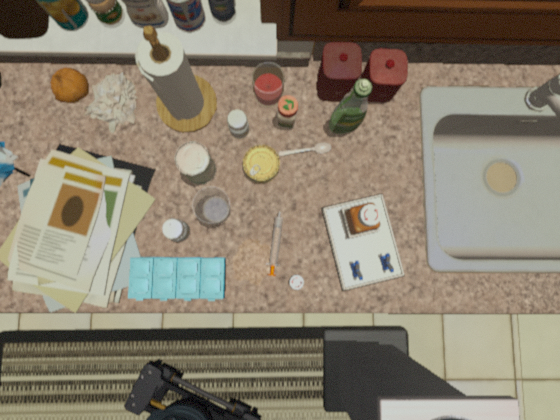

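View pics/side0.png

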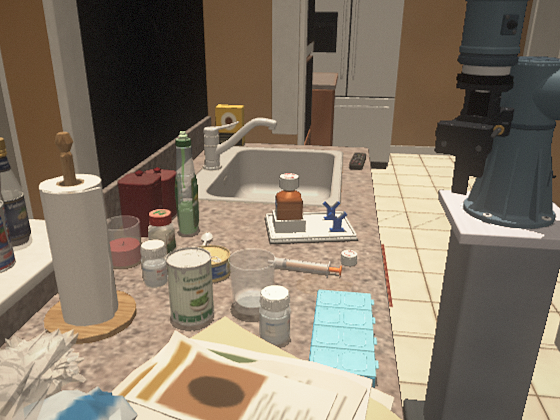

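Top view: stand around (363,242), the bottle with its white cap at (369,213), the two blue notch posts at (356,270) and (387,263), and the syringe from (279,215) to (271,272), plunger nearest the robot. Cap candidates are the one on the amber bottle at (369,213) and a smaller loose white cap at (297,283). The one on the bottle in the pocket is the one meant. I'll confirm that and measure in an enlarged crop.

```bash
cat > h.py <<'E'
from station import r
import cv2,numpy as np
from scipy.spatial.transform import Rotation as R
np.set_printoptions(precision=4,suppress=True)
def p2w(n,u,v,z):
    c=r.calibration(n);K=c['mtx'];T=c['world_to_cam'];A=T[:3,:3]
    d=A.T@np.array([(u-K[0,2])/K[0,0],-(v-K[1,2])/K[1,1],-1]);o=-A.T@T[:3,3]
    return o+d*(z-o[2])/d[2]
def w2p(n,p):
    c=r.calibration(n);K=c['mtx'];q=c['world_to_cam']@np.r_[p,1]
    return K[0,0]*q[0]/-q[2]+K[0,2],K[1,1]*-q[1]/-q[2]+K[1,2]
def quat(yaw): # tool down, tool y axis (jaw) at angle yaw from world y
    q=(R.from_euler('z',yaw)*R.from_euler('y',np.pi)).as_quat();return q[[3,0,1,2]]
def wray(u,v,z,s):
    """wrist fisheye pixel -> world at height z; s = state"""
    c=r.calibration('wrist');K=c['mtx'];T=c['T_tool_cam']
    a=np.array([(u-K[0,2]),-(v-K[1,2])])/K[0,0];t=np.hypot(*a)+1e-12
    d=np.r_[a/t*np.sin(t),-np.cos(t)]
    q=np.array(s['ee_rot']);B=R.from_quat(q[[1,2,3,0]]).as_matrix()
    d=B@T[:3,:3]@d;o=np.array(s['ee_pos'])+B@T[:3,3]
    return o+d*(z-o[2])/d[2]
E
python3 - <<'E'
from h import *
im=cv2.imread('pics/top0.png')[185:305,260:410]
cv2.imwrite('pics/c1.png',cv2.resize(im,None,fx=5,fy=5,interpolation=cv2.INTER_CUBIC))
w=cv2.imread('pics/wrist0.png');cv2.imwrite('pics/w.png',w)
E
```

```text
(no output)
```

View pics/c1.png

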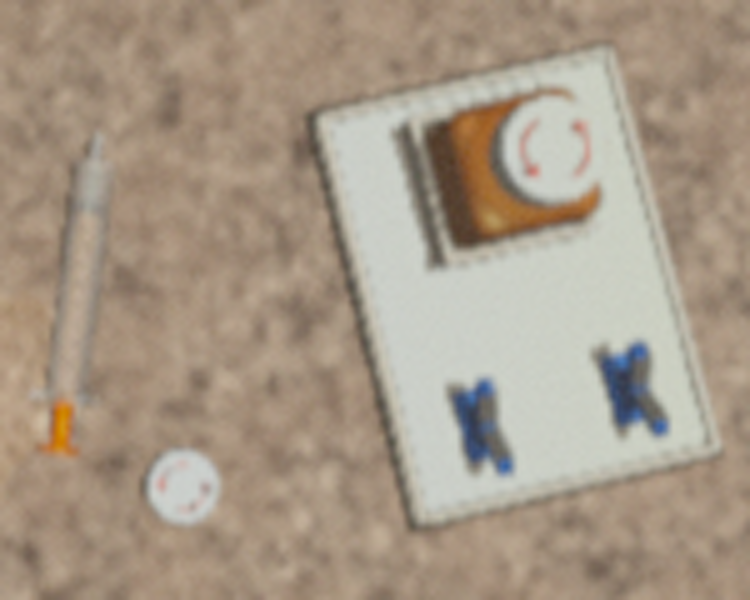

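The crop shows the cap on the bottle at crop (550,150), about 110 px wide. The loose one at (183,487) is about 72 px wide, so I'll check both diameters against 44 mm. Tray corners are at (313,112), (610,45), (718,447) and (415,525). The barrel runs from (92,170) to (66,398).

```bash
python3 - <<'E'
from h import *
f=lambda x,y,z:p2w('top',260+(x+.5)/5-.5,185+(y+.5)/5-.5,z)
C=np.array([f(*p,.015) for p in[(313,112),(610,45),(718,447),(415,525)]])
print('corners',C,'sides',[np.linalg.norm(C[i]-C[(i+1)%4]) for i in range(4)])
ex=(C[0]+C[1]-C[2]-C[3])[:2];yaw=np.arctan2(ex[1],ex[0]);ex/=np.hypot(*ex)
ey=np.array([-ex[1],ex[0]])
o=C.mean(0)[:2]+.005*ex;print('stand',o,'yaw',yaw)
print('cap_top',f(550,150,.136),'dia',np.linalg.norm(f(495,150,.136)-f(605,150,.136)))
print('loose dia',np.linalg.norm(f(147,487,.02)-f(219,487,.02)))
for p in[(487,385),(505,467),(455,392),(640,350),(660,426),(605,352)]:print('arm tops',p,(lambda q:[(q[:2]-o)@ex,(q[:2]-o)@ey])(f(*p,.057)))
q=f(550,150,.136)[:2]-o;print('cap in stand',q@ex,q@ey)
a=f(93,168,.01);b=f(66,398,.01);print('barrel ends',a,b,np.linalg.norm(a-b),'mid',(a+b)/2,'yaw',np.arctan2(*(a-b)[[1,0]]))
E
```

```text
corners [[0.5876 0.2904 0.015 ]
 [0.6209 0.1477 0.015 ]
 [0.4312 0.1027 0.015 ]
 [0.3951 0.2451 0.015 ]] sides [np.float64(0.14655829548949645), np.float64(0.19491138157947702), np.float64(0.14685062609595562), np.float64(0.1976819275324767)]
stand [0.5136 0.1976] yaw 0.2320037080840011
cap_top [0.5557 0.2082 0.136 ] dia 0.04562430999329678
loose dia 0.033147707488969266
arm tops (487, 385) [np.float64(-0.04765912921905378), np.float64(0.03356312445465529)]
arm tops (505, 467) [np.float64(-0.08437830867548635), np.float64(0.03480482937111621)]
arm tops (455, 392) [np.float64(-0.0474157280497125), np.float64(0.048284215340206646)]
arm tops (640, 350) [np.float64(-0.048170583783961544), np.float64(-0.03732474520219882)]
arm tops (660, 426) [np.float64(-0.08268286843018095), np.float64(-0.03727543076653138)]
arm tops (605, 352) [np.float64(-0.04547437540626302), np.float64(-0.021749970498544057)]
cap in stand 0.04349047430737563 0.0005871313886816225
barrel ends [0.5607 0.3946 0.01  ] [0.4526 0.4068 0.01  ] 0.1087627397290138 mid [0.5067 0.4007 0.01  ] yaw -0.1118029382058788
```

Bottle cap measures 45.6 mm and the loose one 33 mm, so the bottle cap is confirmed. The tray sides and barrel length agree with the given sizes too. The gripper body is 187 mm along the jaws and could touch the glass at the pick and the cap at the placing. I'll look closer from above with the wrist camera.

```bash
python3 - <<'E'
from h import *
print('glass rim',p2w('top',212,207,.093),'vit',p2w('top',175,229,.082))
r.movep([.50,.40,.22],quat(-.112))
s=r.read_state();im=r.capture('wrist');print(s['time_s'],s['ee_pos'],s['ee_rot'],s['joints'])
import pickle;pickle.dump(s,open('s1.pkl','wb'))
cv2.imwrite('pics/w1.png',im[:,:,::-1])
for y in(-1.339,1.803):
  for z in(.25,.05):print(y,r.ik([.45,.183,z],quat(y)))
for y in np.arange(-3,3.1,.5):print('cap',y,r.ik([.556,.208,.104],quat(y)))
E
```

```text
glass rim [0.5752 0.5392 0.093 ] vit [0.528  0.6196 0.082 ]
1.2417 [0.4992 0.4006 0.22  ] [-0.0003  0.0559  0.9984  0.0001] [ 0.4908  0.3387  1.4512  0.0005  1.3521 -0.9682]
-1.339 [ 0.1413 -0.033   1.8118 -0.      1.3628 -0.0905]
-1.339 [ 0.1413  0.2536  1.9579 -0.      0.93   -0.0905]
1.803 [ 0.1413 -0.033   1.8118  0.      1.3628  3.0507]
1.803 [0.1413 0.2536 1.9579 0.     0.93   3.0507]
cap -3.0 [ 0.1582  0.3726  1.6607 -0.      1.1083  1.5874]
cap -2.5 [ 0.1582  0.3726  1.6607 -0.      1.1083  1.0874]
cap -2.0 [ 0.1582  0.3726  1.6607 -0.      1.1083  0.5874]
cap -1.5 [ 0.1582  0.3726  1.6607 -0.      1.1083  0.0874]
cap -1.0 [ 0.1582  0.3726  1.6607 -0.      1.1083 -0.4126]
cap -0.5 [ 0.1582  0.3726  1.6607 -0.      1.1083 -0.9126]
cap 0.0 [ 0.1582  0.3726  1.6607 -0.      1.1083 -1.4126]
cap 0.5 [ 0.1582  0.3726  1.6607  0.      1.1083 -1.9126]
cap 1.0 [ 0.1582  0.3726  1.6607  0.      1.1083 -2.4126]
cap 1.5 [ 0.1582  0.3726  1.6607  0.      1.1083 -2.9126]
cap 2.0 [0.1582 0.3726 1.6607 0.     1.1083 2.8706]
cap 2.5 [0.1582 0.3726 1.6607 0.     1.1083 2.3706]
cap 3.0 [0.1582 0.3726 1.6607 0.     1.1083 1.8706]
```

View pics/w1.png

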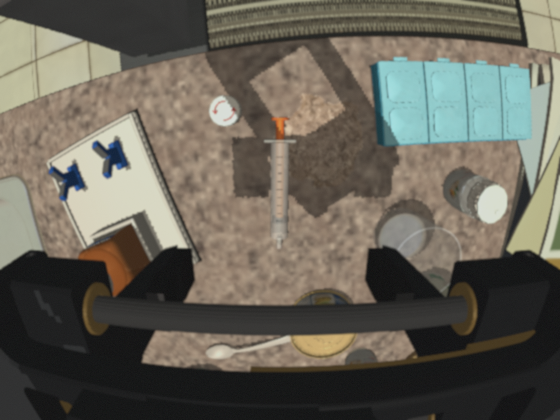

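The wrist view shows the syringe at column 280 (flange row 142, tip end row 247), the glass base near (403,233), and the notches at (110,155) and (68,181). One look straight over the stand will give me the notches and cap.

```bash
python3 - <<'E'
from h import *
import pickle
s=pickle.load(open('s1.pkl','rb'))
a=wray(279.5,247,.01,s);b=wray(280,142,.01,s);m=wray(280,190,.01,s);print('tip',a,'flange',b,np.linalg.norm(a-b),np.arctan2(*(a-b)[[1,0]]),m,'glass',wray(403,233,0,s))
r.movep([.49,.19,.26],quat(.232))
s=r.read_state();im=r.capture('wrist');print(s['time_s'],s['ee_pos'],s['wrist_force'])
pickle.dump(s,open('s2.pkl','wb'))
cv2.imwrite('pics/w2.png',im[:,:,::-1])
cv2.imwrite('pics/w2c.png',cv2.resize(im[110:330,140:420,::-1],(784,616),interpolation=cv2.INTER_CUBIC)[:600])
E
```

```text
tip [0.5756 0.3926 0.01  ] flange [0.4537 0.4067 0.01  ] 0.1227665732970807 -0.11581745384149982 [0.5071 0.4008 0.01  ] glass [0.5806 0.5486 0.    ]
2.1583 [0.4899 0.191  0.2602] [ 0.5557 -0.7762 -0.856 ]
```

View pics/w2c.png

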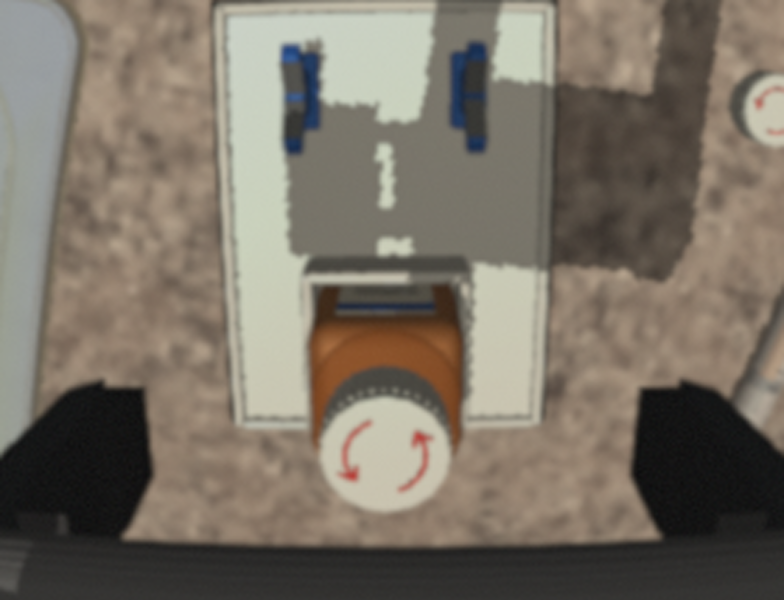

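Close view: cap top centre at crop (386,453), notch arm-top outer ends at (292,44)/(292,152) and (477,43)/(477,151).

```bash
python3 - <<'E'
from h import *
import pickle
s=pickle.load(open('s2.pkl','rb'))
g=lambda x,y,z:wray(140+(x+.5)/2.8-.5,110+(y+.5)/2.8-.5,z,s)
P=[g(292,44,.057),g(292,152,.057),g(477,43,.057),g(477,151,.057)]
for p in P:print(p)
c=g(386,453,.136);print('cap',c,'dia',np.linalg.norm(g(320,453,.136)-g(452,453,.136)))
S=np.mean(P,0);print('saddles',S,'spacing',np.linalg.norm(P[0]+P[1]-P[2]-P[3])/2,'arm',np.linalg.norm(P[0]-P[1]))
d=(P[2]+P[3]-P[0]-P[1]);print('yaw from notches',np.arctan2(-d[0],d[1]))
print('cap-saddles dist',np.linalg.norm((c-S)[:2]),'yaw',np.arctan2(*(c-S)[[1,0]]))
print('tray side yaw',[np.arctan2(*(g(*a,.015)-g(*b,.015))[[1,0]]) for a,b in[((236,424),(217,6)),((543,422),(556,4))]])
# top camera estimate of saddles
o=np.array([.5136,.1976]);print('top est',o-.066*np.array([np.cos(.232),np.sin(.232)]))
E
```

```text
[0.4359 0.1405 0.057 ]
[0.4768 0.1495 0.057 ]
[0.4194 0.2089 0.057 ]
[0.46   0.2191 0.057 ]
cap [0.554  0.2055 0.136 ] dia 0.043771453292026787
saddles [0.448  0.1795 0.057 ] spacing 0.07092435920655547 arm 0.0418563985576751
yaw from notches 0.23705556132420344
cap-saddles dist 0.10914145633877116 yaw 0.24108881140833388
tray side yaw [np.float64(0.23405522110132712), np.float64(0.24325212049434192)]
top est [0.4494 0.1824]
```

Top and wrist estimates agree within 2–3 mm. The saddles–cap distance is 109 mm against 110 expected. Now I'll pick the syringe.

```bash
cat >> h.py <<'E'
SY=.237;SAD=np.array([.4485,.1805]);CAP=np.array([.5545,.2065])
PY=SY-np.pi/2;AX=np.array([np.cos(PY),np.sin(PY),0])
def place(zb,back=0,phi=.3,off=.008):
    """TCP pose with barrel at height zb over saddles, tool leaning away from bottle"""
    q0=quat(PY);B=R.from_rotvec(AX*phi)*R.from_quat(q0[[1,2,3,0]])
    tz=B.as_matrix()[:,2]
    return np.r_[SAD,zb]-off*AX+tz*(.007-back),B.as_quat()[[3,0,1,2]]
E
python3 - <<'E'
from h import *
p,q=place(.2);print(p,R.from_quat(q[[1,2,3,0]]).as_matrix()[:,2],r.ik(p,q))
pk=[.499,.4017];Q=quat(-.114)
r.movep([*pk,.10],Q)
print('stop',r.movel([*pk,.003],vel=.08,f_stop=8))
print(r.read_state()['ee_pos'])
r.clamp(15)
s=r.read_state();print('opening',s['opening'])
r.movel([*pk,.25],vel=.2)
s=r.read_state();print(s['time_s'],s['opening'],s['wrist_force'])
r.movep(p,q);s=r.read_state();print(s['time_s'],s['ee_pos'],s['opening'])
cv2.imwrite('pics/w3.png',r.capture('wrist')[:,:,::-1])
E
```

```text
[0.4486 0.1888 0.1933] [ 0.2873  0.0694 -0.9553] [ 0.1337 -0.1775  2.092   0.0381  0.929  -0.1216]
stop False
[0.4995 0.402  0.0037]
opening 0.0192105156642193
7.0333 0.0195058823900051 [ 0.6537  0.2433 -0.1964]
7.9417 [0.4495 0.1891 0.194 ] 0.0193995730329467
```

View pics/w3.png

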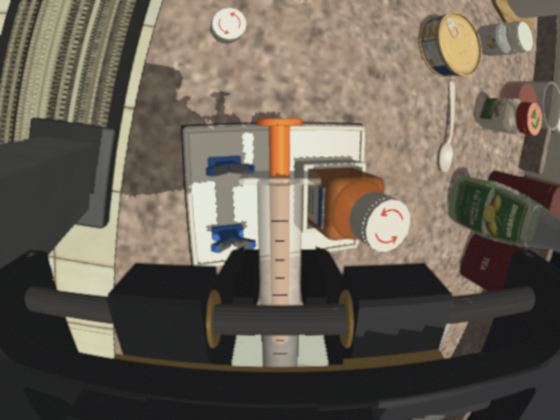

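The syringe is gripped straight (flange at (280,182), barrel along the centre line). Lower it into the notches.

```bash
python3 - <<'E'
from h import *
s0=r.read_state()
p,q=place(.068);r.movel(p,rot=q,vel=.12)
p,q=place(.0543);print('stop',r.movel(p,rot=q,vel=.02,f_stop=2.5))
s=r.read_state();print(s['time_s'],s['ee_pos'],p,s['wrist_force'],s0['wrist_force'])
cv2.imwrite('pics/side4.png',cv2.resize(r.capture('side')[150:260,240:380,::-1],None,fx=5,fy=5,interpolation=cv2.INTER_CUBIC))
E
```

```text
stop True
9.825 [0.4489 0.1888 0.0494] [0.4486 0.1888 0.0476] [1.6478 0.4034 1.4808] [-0.1314  0.398   0.6307]
```

View pics/side4.png

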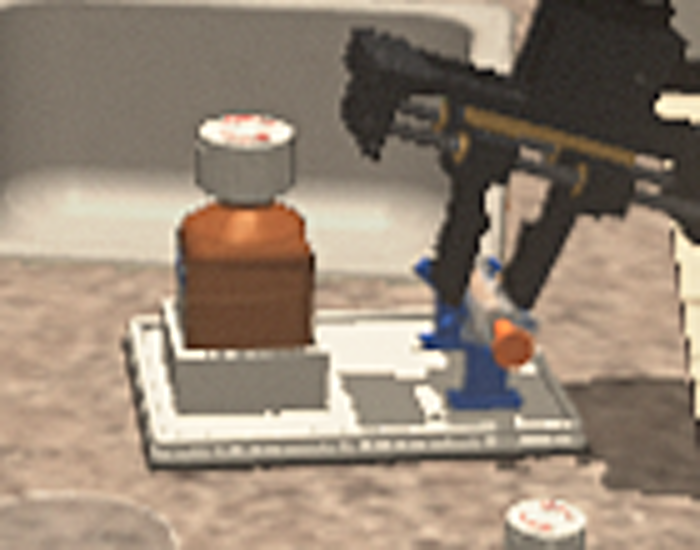

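The barrel is in both notches, about 1 mm high and touching the near flank (+x reaction). I'll nudge 1 mm towards the bottle, lower until seated, then release and back off along the tool axis.

```bash
python3 - <<'E'
from h import *
ex=np.array([np.cos(SY),np.sin(SY),0])
s=r.read_state();p0=np.array(s['ee_pos']);_,q=place(.05)
r.movel(p0+.0008*ex,rot=q,vel=.02)
print('stop',r.movel(p0+.0008*ex-[0,0,.0018],vel=.015,f_stop=2.5))
s=r.read_state();print(s['ee_pos'],s['wrist_force'])
r.ungrasp();s=r.read_state();print(s['opening'],s['wrist_force'])
tz=R.from_quat(q[[1,2,3,0]]).as_matrix()[:,2]
r.movel(np.array(s['ee_pos'])-tz*.05,vel=.06)
r.movel(np.array(s['ee_pos'])-tz*.15,vel=.2)
s=r.read_state();print(s['time_s'],s['ee_pos'])
im=r.capture('wrist');a=cv2.resize(im[90:300,130:410,::-1],(560,420));b=cv2.resize(r.capture('side')[180:250,290:370,::-1],(480,420))
cv2.imwrite('pics/c5.png',cv2.resize(np.hstack([a,b]),(800,323)))
E
```

```text
stop True
[0.4502 0.1891 0.048 ] [-1.7611 -0.7487  6.1763]
0.0879279052156135 [0.4899 0.195  0.7148]
13.0583 [0.4066 0.1786 0.1902]
```

View pics/c5.png

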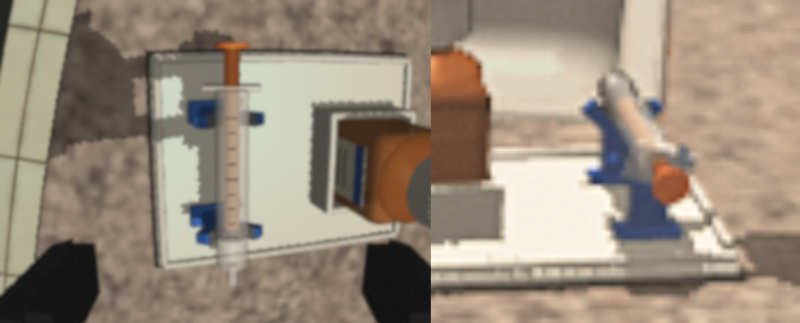

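The syringe lies in both notches, released, with the side view showing it bedded. I'll check the lengthwise offset numerically, then go for the cap: grip, press, check force.

```bash
python3 - <<'E'
from h import *
s=r.read_state()
k=2*800/1040;g=lambda x,y,z:wray(130+x/k,90+y/k,z,s)
F=g(232,88,.055);E=g(234,262,.055);ey=np.array([-np.sin(SY),np.cos(SY),0]);
S=np.r_[SAD,.055]
print('flange,end along stand y',(F-S)@ey,(E-S)@ey,'x',(F-S)@AX[[1,0,2]],)
C=[.5555,.2068];Q=quat(PY)
r.movep([.50,.19,.27],Q);r.movep([*C,.22],Q)
print('touch',r.movel([*C,.1035],vel=.08,f_stop=5))
s=r.read_state();print(s['ee_pos'],s['wrist_force'])
r.clamp(45);s=r.read_state();print('open',s['opening'],s['wrist_force'],s['torque'])
p=np.array(s['ee_pos']);
for d in(.002,.004,.0047):
    r.movel(p-[0,0,d],vel=.02);s=r.read_state();print(d,s['ee_pos'],s['wrist_force'])
r.hold(.2);print(s['time_s'],s['joints'])
E
```

```text
flange,end along stand y 0.05411170832344639 -0.054414642554731774 x 0.025519033463025993
touch False
[0.5559 0.2069 0.1041] [ 0.5246  0.2369 -0.1839]
open 0.04207891566474219 [0.4737 0.5609 0.017 ] [-0.0299 -0.0777  0.043 ]
0.002 [0.5567 0.2071 0.1027] [0.5265 0.8639 5.7695]
0.004 [0.5568 0.2071 0.1011] [-1.3688 -0.0173  8.8992]
0.0047 [0.5568 0.2071 0.1005] [-1.2349 -0.1736  9.059 ]
17.2583 [ 0.1564  0.3766  1.6633  0.      1.0989 -0.0807]
```

Syringe is centred lengthwise within 0.5 mm. The press gives 9 N (spring ≈2.5 mm), so I'll press a little further, then turn.

```bash
python3 - <<'E'
from h import *
s=r.read_state();p=np.array(s['ee_pos'])
print('stop',r.movel(p-[0,0,.0018],vel=.02))
s=r.read_state();print(s['ee_pos'],s['wrist_force'])
j=np.array(s['joints'])
for k in range(5):
    j[5]-=np.deg2rad(13);r.movej(j);s=r.read_state();print((k+1)*13,s['ee_pos'],s['wrist_force'],s['torque'][2],s['opening'],s['time_s'])
im=r.capture('side')[150:240,250:370,::-1];cv2.imwrite('pics/side6.png',cv2.resize(im,None,fx=5,fy=5,interpolation=cv2.INTER_CUBIC))
E
```

```text
stop False
[0.5571 0.2072 0.1001] [-3.9453 -0.9559 10.6178]
13 [0.5573 0.2071 0.1008] [-2.8363 -1.6264  6.2484] 0.07598067103583778 0.04239512049173596 18.0417
26 [0.557  0.2072 0.1006] [-2.7426 -0.5918  6.3965] 0.05161796085087261 0.04270038771912507 18.375
39 [0.5571 0.2069 0.1008] [-2.8765 -1.6706  6.9635] 0.02267989850334496 0.04265770145875668 18.7083
52 [0.5573 0.2069 0.1009] [-3.4006 -2.8153  7.521 ] 0.001725044423548136 0.04249471648432503 19.0417
65 [0.5572 0.2068 0.1009] [-4.2017 -3.5517  8.5802] 0.019109586273027553 0.04230857259552384 19.375
```

Torque stayed under 0.1 N m, far below the slip torque, so the cap turned. Test lift, watching for the bottle's 3.4 N.

```bash
python3 - <<'E'
from h import *
s=r.read_state();p=np.array(s['ee_pos'])
for d in(.003,.006,.009,.012):
    r.movel(p+[0,0,d],vel=.02);s=r.read_state();print(d,s['ee_pos'],s['wrist_force'],s['torque'])
    if s['wrist_force'][2]<-2.5:print('HOLDING BACK');break
print(s['time_s'])
im=r.capture('side')[150:240,250:370,::-1];cv2.imwrite('pics/side7.png',cv2.resize(im,None,fx=5,fy=5,interpolation=cv2.INTER_CUBIC))
E
```

```text
0.003 [0.5571 0.2066 0.1043] [-2.864  -0.7459  5.7245] [-0.2897  0.3715  0.0521]
0.006 [0.557  0.2067 0.1066] [-0.5673 -1.2469 -0.0419] [-0.1421  0.1542 -0.0198]
0.009 [0.5572 0.2068 0.11  ] [-1.1854 -0.0117  0.6019] [-0.0984  0.1355 -0.0103]
0.012 [0.5573 0.2068 0.1132] [-1.055  -1.3044  0.5287] [-0.0749  0.101   0.0243]
20.6667
```

View pics/side7.png

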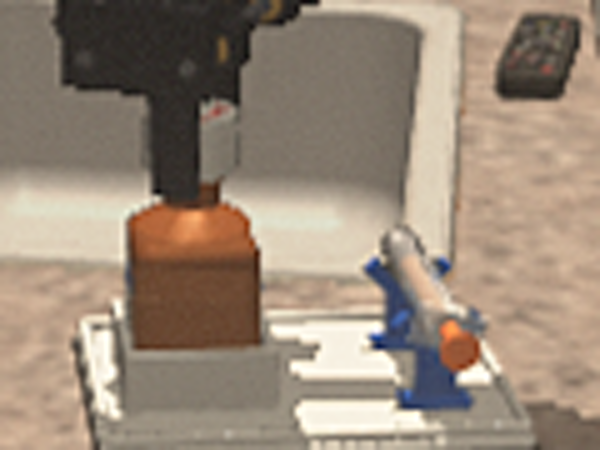

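No drag and the bottle is seated. Lift on.

```bash
python3 - <<'E'
from h import *
s=r.read_state();p=np.array(s['ee_pos'])
print('stop',r.movel([p[0],p[1],.165],vel=.05,f_stop=4));r.hold(.5)
s=r.read_state();print(s['time_s'],s['ee_pos'],s['opening'],s['wrist_force'])
im=r.capture('side')[120:240,230:390,::-1];cv2.imwrite('pics/side8.png',cv2.resize(im,None,fx=4,fy=4,interpolation=cv2.INTER_CUBIC))
E
```

```text
stop False
22.4083 [0.5573 0.2067 0.165 ] 0.041921539517776885 [-0.4403 -0.3093  0.4354]
```

View pics/side8.png

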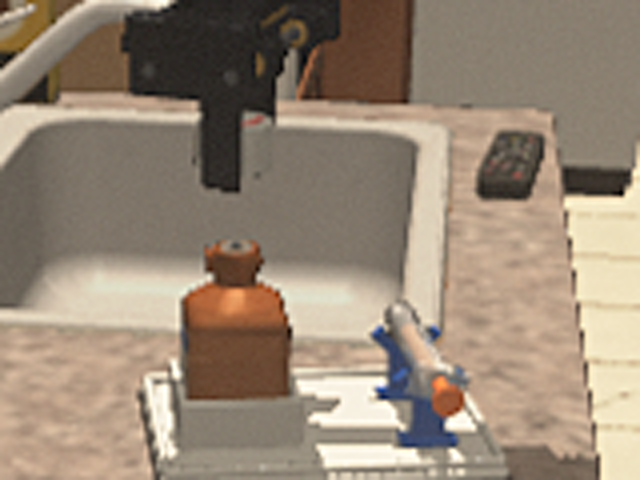

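```bash
python3 -c "
from h import *
r.finish_job()"
```

```text
the job is handed in; nothing more can be done
```

I laid the syringe in the stand, took the cap off the bottle, and handed the job in at about 22.5 s with the cap held above the bottle. No verdict is reported.

**Syringe:** I lowered it into the V notches with the gripper tilted to clear the bottle's cap. It seated at a light contact force and I released it. The last wrist view put it within 0.5 mm of centre lengthwise, and the side view showed it still resting in both notches.

**Cap:** I pressed it down to a peak of about 10.6 N. That is roughly 3.6 mm by the stated spring, or 4 mm by the gripper's travel. I then turned it 65° anticlockwise and lifted it with no drag. The final picture shows it upright in the fingers, with its rim about 45 mm above the open mouth by the gripper height. The bottle is in its pocket.

**What disagreed:**
- **Force during the turn:** the push eased to 6–8.6 N, because each turn step started from the arm's actual, slightly raised position. The cap still came free.
- **Position estimates:** top and wrist cameras differed by 2–3 mm on the cap and notches. I settled this by averaging and by feel.

The other things on the worktop were not approached, and I did not measure them again at the end.

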